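# Take the surface temperature of a cooling cake tin

## Robot

A 6-joint arm with a two-finger parallel gripper is mounted at the origin on the work surface. World frame = base frame: x ahead of the robot, y to its left, z up, the work surface at z = 0. Lengths are in m, angles in rad, forces in N, time in s.
With the tool pointing down it reaches from about 0.35 to 0.725 m from the base axis. Payload 4.3 kg.
Tool frame: the origin (TCP) lies at the very end of the fingers, on their centre line; the grasp point (between the pads) lies 19 mm behind it; z points along the fingers, y is the line along which they close (so a half turn about z gives the same grasp; the last joint's range is limited). The gripper opens to 85 mm and grips with 20 to 120 N. Pads are 22 mm wide; open, the fingers measure 114 mm over their backs; the gripper's body (76 mm by 85 mm) begins 54 mm behind the grasp point. The pads swing forward as they close: fully open they stand 13 mm farther back than shut.
Start: joints at [1.158, 0.377, 0.081, 1.274, 0, 1.46], TCP at [0.171, 0.549, 0.231] pointing down, gripper open.
Joint ranges: [-2.72, 2.72], [-0.84, 1.66], [-1.02, 1.22], [-1.77, 2.12], [-1.37, 1.28], [-3.14, 3.14]. Speed limits (rad/s): [2.57, 2.57, 3.14, 3.14, 3.14, 3.14].

## Interface

Orientations are given as a unit quaternion [x, y, z, w].
In Python, from station import readout, optics, workorder gives the robot as it stands.
- The arm moves only by the shell command python3 -m handwheel 'ROWS' [FORCE]. ROWS is JSON, a list of rows, each a list of 3 entries, a list of its own where there are three numbers: the shift along the tool's x, y, z in units of 50 mm (1.0 is 50 mm), then the turn, a rotation vector about the tool's x, y, z in units of 10 degrees (1.0 is 10 degrees), then the opening, from 0 (shut) to 1 (fully open). In form: [[[x, y, z], [rx, ry, rz], fingers], ...]. A call has 1 to 12 rows; each row shifts and turns the commanded pose from where the row before left it, along the tool's axes as they then stand; what a row does not reach is not made up. A row lasts 1/8 s, in which the tool goes at most 62.5 mm and 10.7 degrees, less where a joint would pass 70% of its speed; a pose out of reach is approached as far as the arm can. A call is refused whole if a number of a shift passes 1 or a number of a turn 1, either way. A call with a gripper value outside its range is refused whole. The fingers move at their own pace and stop on an object; FORCE is the grip in N (left out, the last holds). Time passes only in rows, so rows that do not move let the fingers close. It gives the time, the measured TCP pose, the force, the opening and the grip force at its end, in the units of the state.
- readout.get_obs(): the state, without advancing time (a new reading comes with each control period).
- optics.grab_frame(name): name is "scene" or "top" or "wrist"; returns a dict with "frame" (384x512x3 uint8, red, green, blue), "depth" (384x512 float32, m along the optical axis (not along the pixel's ray), 0 where there is no reading), "fx", "fy", "cx", "cy" (pixels), "k1" (the pictures are not rectified: a ray, as slopes to the right and down, at radius r is drawn at 1 + k1 r^2 times it, then the intrinsics apply), "R" (3x3) and "t" (3): a world point X has camera coordinates R X + t. Camera axes: x right, y down, z forward; pixel columns grow to the right and rows downward; lengths in m; the calibration is good to about 2 mm. A picture is of the moment at which its call begins.
- workorder.hand_in(): hands the job in; it is judged then, once.
The state is a dict: "clock": time; "joint_positions": joint angles; "joint_velocities": joint speeds; "tau": joint torques, N m; "tcp_pos": TCP position; "ee_rot": TCP orientation; "ft_force": force on the tool from outside, world axes, zero at the start; "torque": the same for the moment, N m; "opening": opening from 0.0 (shut) to 1.0 (fully open); "grasp_force": force on a finger pad.
Only numpy, scipy, OpenCV 4.12 (cv2) and the standard library are available. Lean on these libraries where they do the work, as an engineer would, in place of code of your own. Each camera call takes 0.05 s, during which the arm holds its last target. There are 200 camera calls.

## Task

Check how far the cake tin has cooled: press the key of the thermometer's reader fully down and let it come up again, then lift the probe out of its wooden holder and put its tip inside the small ring marked on the base of the upturned, tilted tin. Hold the probe square to the sloping base, pressed on so lightly that its sprung foot goes in only about half-way, and finish like that, with the probe still gripped and reading: do not put it down or let go. Never push hard on the tin, and leave the jars, the scoop and the loose coaster where they are.

Things in the scene. Friction and masses are not known exactly. Their poses are not given: they have to be found in the camera images.
- reader: Fixed grey reader box, 90 mm (x) by 150 mm (y), 40 mm high, with a flat dark display in the +y half and a round key in the -y half of its top. Origin: centre of the underside; z up. It stands anywhere on the left or in the middle and is turned by up to 0.5 rad.
- key_top (a point): Centre of the top of the reader's round black key (32 mm across, 62 mm above the table when up; the housing ring around it, 48 mm across, is 52 mm above the table). The key moves straight down.
- key (a joint): Stroke of the reader's sprung key in m: 0 = up, 0.010 = fully down (needs 7 N; it starts to move at 2 N). It springs back by itself.
- holder: Fixed wooden block, 90 x 90 mm, 70 mm high, with an 18 mm upright through-hole in the middle of its top. Origin: centre of the underside; z up.
- probe: Loose probe, 0.1 to 0.18 kg. White box handle 38 (x) x 26 (y) x 118 mm (z, from tip to handle); origin: centre of the handle's lower end. Below it a collar (14 mm across, 18 long) and thin sprung foot, tip 50 mm below the origin. Starts upright in the holder, handle on its top, foot in the hole, axes as the holder's: grip across y near the top, lift straight up over 50 mm.
- probe_tip (a point): The very end of the probe's rounded steel foot (10 mm across), on the probe's axis.
- foot (a joint): How far the foot is pushed up into the handle, in m: 0 = out, 0.016 = fully in (hard stop). Spring: 0.5 N to start, 250 N per m, so about 2.5 N at half-way.
- tin: Fixed aluminium cake tin, upside down, 70 mm high, 210 mm across the open rim, 194 mm across the flat base, which faces up. Its rim is propped on the +x side on four stacked wooden coasters (51 mm high, reaching 180 mm from the tin's centre), so the base slopes 15 degrees. Origin: centre of the open rim's plane; z: square out of the base; x: uphill.
- spot (a point): Centre of the small dark ring (27 mm across the line) marked on the tin's base, on the surface, 54 mm off the base's centre; axes as the tin's (z square out of the base).
- jar_large: Bystander: glass jar with a spring clip lid, 100 mm across, 150 mm high, on the table. Origin: centre of the underside.
- jar_small: Bystander: glass jar with a spring clip lid, 86 mm across, 110 mm high, on the table. Origin: centre of the underside.
- scoop: Bystander: red plastic scoop on the table, bowl 75 x 55 x 35 mm, handle 100 mm long to its -x. Origin: centre of the bowl's underside.
- coaster: Bystander: loose wooden coaster lying on the table, 96 mm across, 13 mm thick. Origin: centre of the underside.
Things that resemble listed ones, but are neither listed nor needed, are in the scene too. Of the things that look like the probe, the middle-sized one is meant.

How it is judged:
By the outcome, as a careful person would: the job done as asked, in the order asked, and still so for the second after the job is handed in, while the arm keeps its last pose, push and grip.
It also fails if it takes over 64 s, if anything falls off the work surface, if the arm or the gripper's body presses on something with over 40 N, if the wrist force passes 120 N, or if a joint passes its speed limit or range.

## Working session

There is one attempt and no reset: what is moved stays moved. The work goes in short steps, Python scripts to look and compute and a shell command to move; the robot and the scene stay as the last step left them, time stands still between calls to the robot, and variables do not carry over. Pictures are saved under pics/ and viewed, at most 11 in all, crops included, and the job is handed in when it is done.

```bash
ls; mkdir -p pics
cat > h.py <<'E'
import numpy as np, cv2
from station import readout, optics
from scipy.spatial.transform import Rotation as Ro
def save(n,f): cv2.imwrite(f'pics/{n}.png',f['frame'][:,:,::-1]); np.savez(f'pics/{n}.npz',**f)
def load(n): return dict(np.load(f'pics/{n}.npz'))
def cloud(f):
    h,w=f['depth'].shape; v,u=np.mgrid[:h,:w]; K=np.array([[f['fx'],0,f['cx']],[0,f['fy'],f['cy']],[0,0,1]],float)
    p=np.stack([u,v],-1).reshape(-1,1,2).astype(float)
    s=cv2.undistortPoints(p,K,np.array([float(f['k1']),0,0,0])).reshape(h,w,2)
    d=f['depth'][...,None]; P=np.concatenate([s*d,d],-1)
    return (P-f['t'])@f['R'], s
def ray(f,u,v):
    K=np.array([[f['fx'],0,f['cx']],[0,f['fy'],f['cy']],[0,0,1]],float)
    s=cv2.undistortPoints(np.array([[[u,v]]],float),K,np.array([float(f['k1']),0,0,0])).ravel()
    d=f['R'].T@np.r_[s,1]; return -f['R'].T@f['t'], d
def atz(f,u,v,z):
    o,d=ray(f,u,v); return o+d*(z-o[2])/d[2]
def tri(obs):
    A=np.zeros((3,3));b=np.zeros(3)
    for f,u,v in obs:
        o,d=ray(f,u,v); d/=np.linalg.norm(d); M=np.eye(3)-np.outer(d,d); A+=M;b+=M@o
    return np.linalg.solve(A,b)
E
python3 - <<'E'
from h import *
for n in ['scene','top','wrist']:
    f=optics.grab_frame(n); save(n+'0',f); print(n,f['fx'],f['cx'],f['cy'],f['k1'],-f['R'].T@f['t'])
a=cv2.imread('pics/scene0.png');b=cv2.imread('pics/top0.png')
cv2.imwrite('pics/both.png',cv2.resize(np.vstack([a,b]),None,fx=.78,fy=.78))
print(readout.get_obs())
E
```

```text
pics
scene 348.30477455606666 254.22814279211408 189.74003946831616 0.009591741502797943 [1.35997638 0.11075091 0.74601256]
top 440.93368084520023 257.27706336711594 187.48925043981143 0.050321561409004956 [0.28890262 0.03600221 1.47365389]
wrist 284.31419095904215 253.3544176761781 192.31091487773455 -0.05755510709712248 [0.10432234 0.56912811 0.37201378]
{'clock': 0.15, 'joint_positions': array([ 1.15768142e+00,  3.77905675e-01,  7.99704045e-02,  1.27437996e+00,
       -1.74551077e-05,  1.46051336e+00]), 'joint_velocities': array([-8.47950211e-04, -3.38944335e-03,  2.33559146e-03, -1.79649776e-03,
       -1.11745120e-06,  2.76334937e-04]), 'tau': array([ 9.60620455e-04, -4.64034033e+01,  2.70171225e+01,  1.38756452e-02,
       -8.36183790e-05, -2.51624087e-06]), 'tcp_pos': array([0.17127715, 0.54840016, 0.23058412]), 'ee_rot': array([ 1.50838003e-01,  9.88558203e-01, -7.35850180e-04, -1.88056054e-04]), 'ft_force': array([-0.13675146,  0.38394528,  0.45497841]), 'torque': array([-0.04251161,  0.00484804, -0.02818507]), 'grasp_force': 0.0, 'opening': 0.9991272240612554}
```

View pics/top0.png

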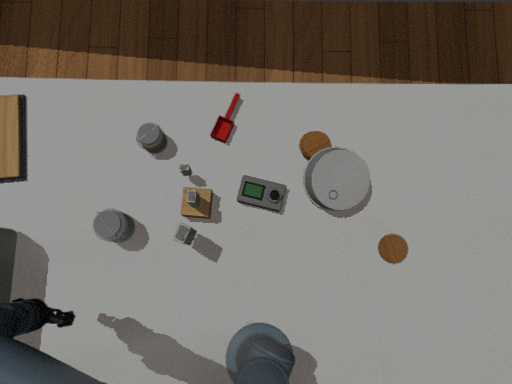

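View pics/scene0.png

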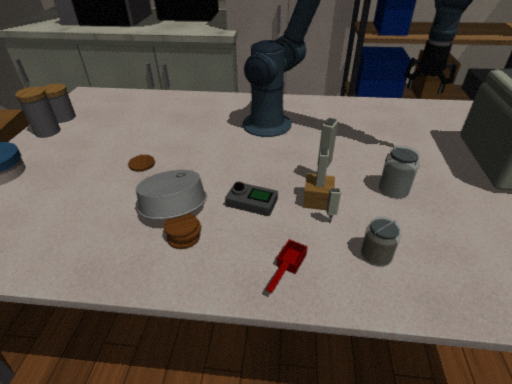

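Candidates for the probe in the top view are (185,170) the small one, (193,198) the one on the wooden block, and (185,233) the large one. By the description it should be the one on the holder at (193,198). I'll check that in a close crop. The top view also shows the reader at (262,194) with its key at (275,196), the tin at (337,180) and the ring at (333,195).

Run:
```python
from h import *
f=load('top0'); P,_=cloud(f)
def seg(name,u0,u1,v0,v1,zl,zh):
    q=P[v0:v1,u0:u1]; m=(f['depth'][v0:v1,u0:u1]>0)&(q[...,2]>zl)&(q[...,2]<zh); p=q[m]
    r=cv2.minAreaRect(p[:,:2].astype(np.float32)*1000)
    print(name,len(p),'z med',np.median(p[:,2]).round(4),'rect',np.round(r[0],1),np.round(r[1],1),round(r[2],1)); return p
seg('small',178,195,160,178,.03,.3)
seg('mid',182,203,186,207,.12,.4)
seg('holder',175,218,182,222,.055,.08)
seg('big',170,202,218,248,.03,.4)
seg('reader',232,292,170,216,.03,.048)
seg('key',264,288,184,208,.056,.075)
p=seg('tin',300,375,144,216,.08,.2)
A=np.c_[p[:,:2],np.ones(len(p))]
w=np.ones(len(p),bool)
for _ in range(5):
    c=np.linalg.lstsq(A[w],p[w,2],rcond=None)[0]; w=abs(A@c-p[:,2])<.004
n=np.r_[-c[:2],1];n/=np.linalg.norm(n); print('plane',c,n,'tilt',np.degrees(np.arccos(n[2])),w.sum())
bp=p[w]; print('base extents',bp.min(0),bp.max(0), bp[:,:2].mean(0))
print('ring px',P[195,333])
for n,(u,v) in dict(mid=(193,198),big=(185,233),small=(185,170),jarL=(112,226),jarS=(150,138),scoop=(223,128)).items(): print(n,P[v,u].round(3))
s=load('scene0')['frame'][100:230,270:430]; t=f['frame'][150:260,150:310]
s=cv2.resize(s,None,fx=4,fy=4,interpolation=2); t=cv2.resize(t,None,fx=4,fy=4,interpolation=2)[:,:,:]
a=np.hstack([cv2.resize(s,(400,400)),cv2.resize(t,(400,400))]); cv2.imwrite('pics/c1.png',a[:,:,::-1])
```

```text
small 119 z med 0.1167 rect [586.4 238.3] [22.8 28.6] 9.9
mid 164 z med 0.1852 rect [485.4 204.6] [26.7 36.8] 89.2
holder 617 z med 0.0709 rect [486.8 204.8] [90.2 90.1] 85.8
big 352 z med 0.2241 rect [375.9 222.9] [35.9 51.1] 66.7
reader 1024 z med 0.0414 rect [522.   -5.9] [149.9  91.3] 76.6
key 95 z med 0.0656 rect [510.2 -46.7] [41.6 36.9] 76.0
tin 2638 z med 0.0988 rect [ 568.4 -249.9] [186.8 195.3] 31.6
plane [0.22313759 0.12189643 0.0037691 ] [-0.21625666 -0.11813748  0.96916283] tilt 14.265837990252558 2044
base extents [ 0.4644488  -0.3512054   0.08003335] [ 0.65065967 -0.16060704  0.1236381 ] [ 0.56453143 -0.25049197]
ring px [ 0.50780126 -0.23255163  0.09025073]
mid [0.48  0.199 0.185]
big [0.374 0.213 0.229]
small [0.577 0.235 0.124]
jarL [0.399 0.44  0.148]
jarS [0.682 0.351 0.11 ]
scoop [0.751 0.127 0.008]
```

View pics/c1.png

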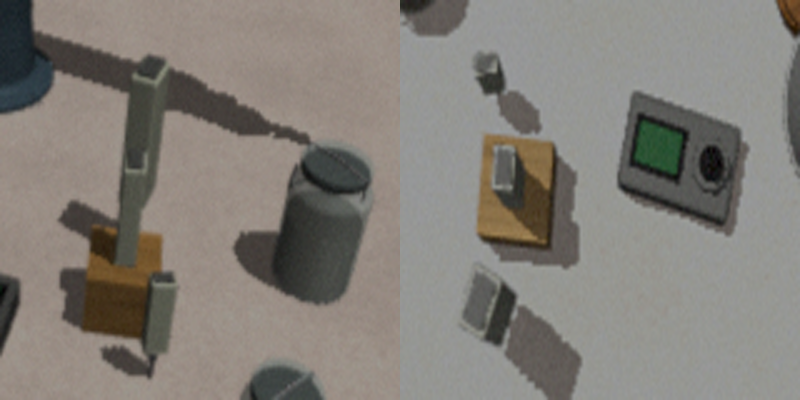

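The crop confirms the choice: the middle-sized probe, with its handle top at 0.185 m, stands on the wooden block. The large one (right crop, lower left) and the small one stand apart on the table. Next I move above the key at travel height, closing the fingers on the way.

```bash
python3 -m handwheel '[[[0,0,-0.9],[0,0,-0.66],0],[[0,0,-0.9],[0,0,-0.66],0],[[-0.636,-0.949,0],[0,0,0],0],[[-0.636,-0.949,0],[0,0,0],0],[[-0.636,-0.949,0],[0,0,0],0],[[-0.636,-0.949,0],[0,0,0],0],[[-0.636,-0.949,0],[0,0,0],0],[[-0.636,-0.949,0],[0,0,0],0],[[-0.636,-0.949,0],[0,0,0],0],[[-0.636,-0.949,0],[0,0,0],0]]'
python3 -m handwheel '[[[-0.636,-0.949,0],[0,0,0],0],[[-0.636,-0.949,0],[0,0,0],0],[[0,0,0],[0,0,0],0],[[0,0,0],[0,0,0],0]]'
python3 - <<'E'
from h import *
f=optics.grab_frame('wrist'); save('w1',f); print(-f['R'].T@f['t']); o=readout.get_obs(); print(o['joint_positions'],o['ft_force'],o['opening'])
P,_=cloud(f); print('kz',np.percentile(P[...,2][f['depth']>0],[50,80,95]))
E
```

```text
clock: 1.4
tcp_pos: [0.3982, 0.1501, 0.3212]
ee_rot: [0.036, 0.999, 0.0, 0.0]
ft_force: [0.5, 0.9, 0.4]
opening: 0.001
grasp_force: 0.0
clock: 1.9
tcp_pos: [0.4538, 0.0528, 0.321]
ee_rot: [0.036, 0.999, 0.0, -0.001]
ft_force: [-0.4, -0.1, -0.1]
opening: -0.0
grasp_force: 0.0
[0.38397778 0.05741103 0.46263426]
[-2.24015735e-02  1.26284587e-01 -1.92603986e-02  1.42608994e+00
  4.97979992e-04  4.92712140e-02] [-0.9236777  -0.54134493  0.09027425] 0.00024328555450146258
kz [-7.13484797e-05  3.71832664e-01  4.09303216e-01]
```

View pics/w1.png

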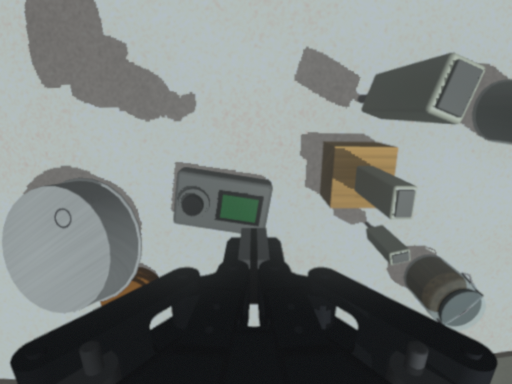

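The wrist view shows the key at about (192,203), the spot ring at (63,217), the whole tin, and the middle probe on its block with its top at about (403,202). I'll refine all of them from both views.

Run:
```python
from h import *
f=load('w1'); P,_=cloud(f); ft=load('top0'); Pt,_=cloud(ft)
def seg(F,PP,name,u0,u1,v0,v1,zl,zh):
    q=PP[v0:v1,u0:u1]; m=(F['depth'][v0:v1,u0:u1]>0)&(q[...,2]>zl)&(q[...,2]<zh); p=q[m]
    r=cv2.minAreaRect(p[:,:2].astype(np.float32)*1000)
    print(name,len(p),'z med',np.median(p[:,2]).round(4),'rect',np.round(r[0],1),np.round(r[1],1),round(r[2],1)); return p
seg(f,P,'key',170,215,182,225,.0585,.07)
seg(f,P,'keyring',165,220,178,228,.048,.0565)
seg(f,P,'reader',165,280,155,240,.03,.046)
seg(f,P,'holder',300,420,130,225,.06,.08)
seg(f,P,'probe',350,425,160,225,.15,.25)
# dark key blob centre
g=cv2.cvtColor(f['frame'],cv2.COLOR_RGB2GRAY).astype(float)
gt=cv2.cvtColor(ft['frame'],cv2.COLOR_RGB2GRAY).astype(float)
# ring: ellipse fit of dark pixels locally
def ring(G,u0,u1,v0,v1,d):
    q=G[v0:v1,u0:u1]; m=(q<np.median(q)-d).astype(np.uint8)
    n,l,st,c=cv2.connectedComponentsWithStats(m,connectivity=8); i=1+np.argmax(st[1:,4]); pts=np.argwhere(l==i)[:,::-1].astype(np.float32)
    e=cv2.fitEllipse(pts); print('ring',e[0][0]+u0,e[0][1]+v0,e[1],len(pts)); return e[0][0]+u0,e[0][1]+v0
rw=ring(g,46,80,200,234,25); rt=ring(gt,324,343,186,205,15)
# tin base plane
for F,PP,b in((f,P,(0,145,175,315)),(ft,Pt,(300,375,144,216))):
    p=PP[b[2]:b[3],b[0]:b[1]][F['depth'][b[2]:b[3],b[0]:b[1]]>0]; p=p[(p[:,2]>.07)&(p[:,2]<.15)]
    A=np.c_[p[:,:2],np.ones(len(p))]; w=np.ones(len(p),bool); th=.006
    for th in(.006,.005,.004,.003,.003,.003): c=np.linalg.lstsq(A[w],p[w,2],rcond=None)[0]; w=abs(A@c-p[:,2])<th
    n=np.r_[-c[:2],1];n/=np.linalg.norm(n); q=p[w]; cc,rr=cv2.minEnclosingCircle(np.c_[q[:,:2]].astype(np.float32)*1000)
    print('n',n.round(4),'tilt',np.degrees(np.arccos(n[2])).round(2),'az',np.degrees(np.arctan2(c[1],c[0])).round(1),'circ',cc,rr,'z0',c@[.508,-.2325,1],w.sum(), 'std',(A@c-p[:,2])[w].std())
    u,v=rw if F is f else rt; o,d=ray(F,u,v); t=(c[2]-(o[2]-c[:2]@o[:2]))/(d[2]-c[:2]@d[:2]); print('ring3d',(o+d*t).round(4))
print('tri',tri([(f,*rw),(ft,*rt)]))
def blob(G,u0,u1,v0,v1):
    q=G[v0:v1,u0:u1]; m=(q<45).astype(np.uint8); n,l,st,c=cv2.connectedComponentsWithStats(m); i=1+np.argmax(st[1:,4]); print('blob',c[i]+[u0,v0],st[i]); return c[i]+[u0,v0]
kw=blob(g,177,207,188,218); kt=blob(gt,266,284,187,205); print('key tri',tri([(f,*kw),(ft,*kt)]),atz(f,*kw,.062),atz(ft,*kt,.062))
```

```text
key 345 z med 0.0648 rect [512. -44.] [31.4 29.3] 85.2
keyring 364 z med 0.051 rect [512.1 -44.2] [46.2 46.3] 83.3
reader 4181 z med 0.0394 rect [521.8  -3. ] [150.6  89.2] 76.7
holder 2689 z med 0.0689 rect [487.  207.8] [91.9 91.6] 85.5
probe 1385 z med 0.1829 rect [486.4 207.4] [27.2 37.8] 86.0
ring 62.47539520263672 217.73705291748047 (15.745285987854004, 18.713001251220703) 120
ring 332.8636121749878 194.42357444763184 (8.292559623718262, 8.8446683883667) 41
n [-0.2255 -0.1263  0.966 ] tilt 14.98 az 29.2 circ (558.5291748046875, -253.8554229736328) 97.78852844238281 z0 0.08548915209396021 10736 std 0.000763700464817011
ring3d [ 0.51   -0.23    0.0863]
n [-0.2236 -0.1226  0.967 ] tilt 14.77 az 28.7 circ (558.746337890625, -255.49497985839844) 96.50214385986328 z0 0.08818086120523336 1928 std 0.0016193222147789798
ring3d [ 0.5099 -0.2325  0.0886]
tri [ 0.51132716 -0.23379935  0.08140952]Traceback (most recent call last):
  File "<stdin>", line 32, in <module>
  File "<stdin>", line 31, in blob
    return _wrapfunc(a, 'argmax', axis=axis, out=out, **kwds)
    return bound(*args, **kwds)
ValueError: attempt to get argmax of an empty sequence
```

```bash
python3 -m handwheel '[[[-0.257,-0.375,0.9],[0,0,0],0],[[-0.257,-0.375,0.9],[0,0,0],0],[[-0.257,-0.375,0.9],[0,0,0],0],[[-0.257,-0.375,0.9],[0,0,0],0],[[-0.257,-0.375,0.9],[0,0,0],0],[[0,0,0.2],[0,0,0],0],[[0,0,0.2],[0,0,0],0],[[0,0,0],[0,0,0],0]]'
python3 - <<'E'
from h import *
f=optics.grab_frame('wrist'); save('w2',f)
cv2.imwrite('pics/w2c.png',f['frame'][130:300,150:400,::-1])
E
```

```text
clock: 2.95
tcp_pos: [0.5116, -0.0444, 0.077]
ee_rot: [0.035, 0.999, 0.0, 0.0]
ft_force: [-0.1, 0.5, 0.4]
opening: -0.002
grasp_force: 0.0
```

View pics/w2c.png

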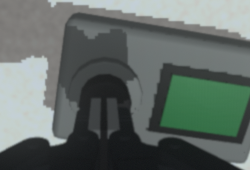

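The closed fingertips are centred over the key (crop position about (105,90)). Now I press in small steps.

```bash
python3 -m handwheel '[[[0,0,0.12],[0,0,0],0],[[0,0,0.12],[0,0,0],0],[[0,0,0.1],[0,0,0],0],[[0,0,0.06],[0,0,0],0],[[0,0,0],[0,0,0],0],[[0,0,0],[0,0,0],0]]'
```

```text
clock: 3.75
tcp_pos: [0.5124, -0.0455, 0.0569]
ee_rot: [0.036, 0.999, 0.0, 0.001]
ft_force: [-0.2, 0.4, 5.6]
opening: 0.0
grasp_force: 3.2
```

```bash
python3 -m handwheel '[[[0,0,0.06],[0,0,0],0],[[0,0,0.02],[0,0,0],0],[[0,0,0],[0,0,0],0],[[0,0,0],[0,0,0],0]]'
```

```text
clock: 4.25
tcp_pos: [0.5125, -0.0455, 0.0557]
ee_rot: [0.036, 0.999, -0.0, 0.002]
ft_force: [-7.4, 1.8, 29.7]
opening: 0.002
grasp_force: 14.6
```

```bash
for i in 1; do :; done
python3 -m handwheel '[[[0,0,-0.06],[0,0,0],0],[[0,0,0],[0,0,0],0],[[0,0,0],[0,0,0],0]]'
python3 -m handwheel '[[[0,0,-0.04],[0,0,0],0],[[0,0,0],[0,0,0],0],[[0,0,0],[0,0,0],0]]'
python3 -m handwheel '[[[0,0,-0.06],[0,0,0],0],[[0,0,0],[0,0,0],0],[[0,0,0],[0,0,0],0]]'
python3 -m handwheel '[[[0,0,-0.06],[0,0,0],0],[[0,0,0],[0,0,0],0],[[0,0,0],[0,0,0],0]]'
```

```text
clock: 4.62
tcp_pos: [0.5124, -0.0455, 0.0561]
ee_rot: [0.036, 0.999, 0.0, 0.001]
ft_force: [-0.5, 1.4, 6.9]
opening: 0.002
grasp_force: 3.4
clock: 5.0
tcp_pos: [0.5124, -0.0455, 0.0579]
ee_rot: [0.036, 0.999, 0.0, 0.001]
ft_force: [0.5, 0.1, 6.2]
opening: 0.0
grasp_force: 2.9
clock: 5.38
tcp_pos: [0.5123, -0.0455, 0.0606]
ee_rot: [0.036, 0.999, 0.0, 0.001]
ft_force: [0.3, 0.4, 4.9]
opening: 0.001
grasp_force: 2.3
clock: 5.75
tcp_pos: [0.5119, -0.0456, 0.0633]
ee_rot: [0.036, 0.999, -0.0, 0.0]
ft_force: [2.5, 0.8, 3.3]
opening: -0.004
grasp_force: 1.6
```

Key fully down: the hard stop came at 0.0557, and the force slope matches the spring. It is rising again. Now up and over to the probe.

```bash
python3 -m handwheel '[[[0,0,-0.3],[0,0,0],0],[[0,0,-0.9],[0,0,0],0],[[0,0,-1],[0,0,0],0],[[0,0,-1],[0,0,0],0.5],[[0,0,-1],[0,0,0],1],[[0.148,0.83,0],[0,0,0],1],[[0.148,0.83,0],[0,0,0],1],[[0.148,0.83,0],[0,0,0],1],[[0.148,0.83,0],[0,0,0],1],[[0.148,0.83,0],[0,0,0],1],[[0.148,0.83,0],[0,0,0],1]]'
python3 -m handwheel '[[[0,0,0],[0,0,0],1],[[0,0,0],[0,0,0],1]]'
python3 - <<'E'
from h import *
f=optics.grab_frame('wrist'); save('w3',f); P,_=cloud(f)
cv2.imwrite('pics/w3.png',f['frame'][:,:,::-1])
q=P; m=(f['depth']>0)&(P[...,2]>.15)&(P[...,2]<.205)&(abs(P[...,0]-.486)<.05)&(abs(P[...,1]-.206)<.045)
p=P[m]; r=cv2.minAreaRect(p[:,:2].astype(np.float32)*1000); print(len(p),np.median(p[:,2]),r)
m=(f['depth']>0)&(P[...,2]>.06)&(P[...,2]<.08)&(abs(P[...,0]-.486)<.06)&(abs(P[...,1]-.206)<.06)
p=P[m]; print(len(p),np.median(p[:,2]),cv2.minAreaRect(p[:,:2].astype(np.float32)*1000))
t=optics.grab_frame('top'); save('top1',t); P,_=cloud(t)
m=(t['depth']>0)&(P[...,2]>.055)&(P[...,2]<.075)&(abs(P[...,0]-.511)<.025)&(abs(P[...,1]+.046)<.025); print('key z',np.percentile(P[m][:,2],[50,90]))
E
```

```text
clock: 7.12
tcp_pos: [0.4838, 0.2066, 0.2733]
ee_rot: [0.036, 0.999, -0.001, -0.001]
ft_force: [1.0, -0.7, -0.9]
opening: 1.0
grasp_force: 0.0
clock: 7.38
tcp_pos: [0.4846, 0.2054, 0.2732]
ee_rot: [0.036, 0.999, -0.001, -0.001]
ft_force: [-0.0, 0.1, 0.5]
opening: 0.999
grasp_force: 0.0
1442 0.18562090633101985 ((486.40618896484375, 208.47686767578125), (25.751577377319336, 37.2199592590332), 86.13488006591797)
3875 0.06898666935836334 ((487.15521240234375, 208.2407989501953), (90.37598419189453, 90.5933609008789), 85.46144104003906)
key z [0.06549468 0.07050488]
```

View pics/w3.png

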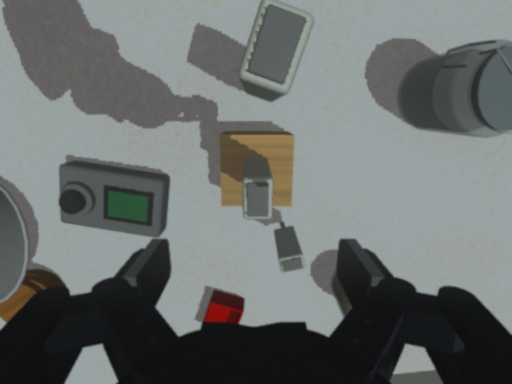

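The probe handle is at (258,198), midway between the open fingers (u≈160 and 345), and the key is up again. The measured top is 0.1856 m and the width 26×37 mm, which agree with the description. I go down to put the grasp point at about 0.163 m and grip.

```bash
python3 -m handwheel '[[[-0.03,0.04,0.5],[0,0,0],1],[[0,0,0.7],[0,0,0],1],[[0,0,0.7],[0,0,0],1],[[0,0,0.64],[0,0,0],1],[[0,0,0],[0,0,0],1],[[0,0,0],[0,0,0],0.3],[[0,0,0],[0,0,0],0.15],[[0,0,0],[0,0,0],0.05],[[0,0,0],[0,0,0],0],[[0,0,0],[0,0,0],0],[[0,0,0],[0,0,0],0]]' 40
```

```text
clock: 8.85
tcp_pos: [0.4879, 0.2082, 0.1474]
ee_rot: [0.036, 0.999, 0.0, 0.001]
ft_force: [-1.1, 1.0, 5.6]
opening: 0.296
grasp_force: 40.1
```

```bash
python3 -m handwheel '[[[0,0,-0.1],[0,0,0],0],[[0,0,-0.4],[0,0,0],0],[[0,0,-0.6],[0,0,0],0],[[0,0,-0.6],[0,0,0],0],[[0,0,-0.6],[0,0,0],0],[[0,0,-0.3],[0,0,0],0],[[0,0,0],[0,0,0],0],[[0,0,0],[0,0,0],0]]' 60
python3 - <<'E'
from h import *
for n in('wrist','top','scene'): save(n+'4',optics.grab_frame(n))
w=load('wrist4')['frame']; s=load('scene4')['frame'][60:240,250:410]
a=np.hstack([w[:,100:420],cv2.resize(s,(341,384),interpolation=2)]); cv2.imwrite('pics/c4.png',a[:,:,::-1]); print(a.shape)
E
```

```text
clock: 9.85
tcp_pos: [0.4864, 0.2078, 0.2752]
ee_rot: [0.036, 0.999, -0.0, -0.001]
ft_force: [0.6, -0.4, -0.8]
opening: 0.298
grasp_force: 59.3
(384, 661, 3)
```

View pics/c4.png

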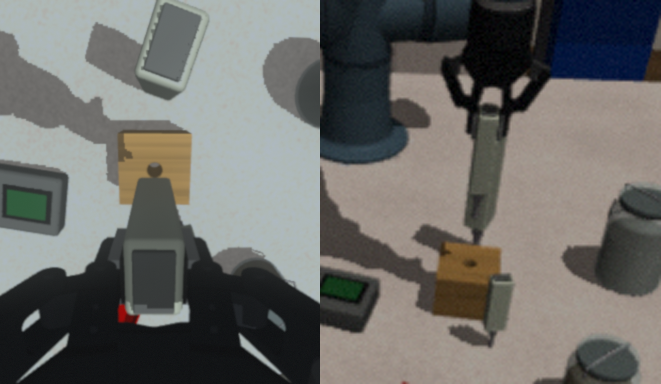

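Run:
```python
from h import *
o=readout.get_obs(); T=o['tcp_pos']; R=Ro.from_quat(o['ee_rot']).as_matrix(); print(T,R.round(3).tolist())
for n in('scene4','wrist4','top4'):
    f=load(n); P,_=cloud(f); q=(P-T)@R
    m=(f['depth']>0)&(abs(q[...,0])<.03)&(abs(q[...,1])<.03)&(q[...,2]>-.03)&(q[...,2]<.15)
    print(n,m.sum())
    for a in np.arange(-.03,.14,.01):
        k=q[m&(q[...,2]>=a)&(q[...,2]<a+.01)]
        if len(k)>3: print(a.round(3),len(k),'x',np.percentile(k[:,0],[5,50,95]).round(4),'y',np.percentile(k[:,1],[5,50,95]).round(4))
f=load('scene4'); K=np.array([[f['fx'],0,f['cx']],[0,f['fy'],f['cy']],[0,0,1]],float)
s=f['frame'][100:200,290:370]; cv2.imwrite('pics/c5.png',cv2.resize(s,None,fx=6,fy=6,interpolation=2)[:,:,::-1])
for z in (.057,.077,.107,.127):
    X=T+R@[0,0,z]; print(z,cv2.projectPoints(X[None],cv2.Rodrigues(f['R'])[0],f['t'],K,np.array([float(f['k1']),0,0,0]))[0].ravel()-[290,100])
```

```text
[0.4862787  0.20772892 0.27514943] [[-0.997, 0.072, -0.002], [0.072, 0.997, -0.001], [0.002, -0.001, -1.0]]
scene4 447
-0.03 63 x [-0.0202 -0.0155 -0.0062] y [-0.0223 -0.0008  0.0246]
-0.02 68 x [-0.0207 -0.0156 -0.0059] y [-0.0229  0.0005  0.0232]
-0.01 47 x [-0.02   -0.0171 -0.0079] y [-0.0178  0.0014  0.0173]
0.0 31 x [-0.0203 -0.0183 -0.0162] y [-0.0106 -0.0001  0.011 ]
0.01 33 x [-0.0213 -0.0181 -0.015 ] y [-0.0125  0.0009  0.0117]
0.02 28 x [-0.0194 -0.0174 -0.0154] y [-0.0112 -0.0005  0.0108]
0.03 30 x [-0.0201 -0.0176 -0.0152] y [-0.0102  0.001   0.012 ]
0.04 33 x [-0.0202 -0.018  -0.0152] y [-0.0121 -0.0011  0.0106]
0.05 26 x [-0.0202 -0.0177 -0.0151] y [-0.0105  0.0008  0.0117]
0.06 29 x [-0.0199 -0.0179 -0.0158] y [-0.0122 -0.001   0.0117]
0.07 17 x [-0.0198 -0.0174 -0.0106] y [-0.0118 -0.0029  0.0091]
0.08 8 x [-0.0069 -0.0042 -0.0014] y [-0.0039  0.0023  0.0067]
0.09 8 x [-0.008  -0.0048 -0.0019] y [-0.0044 -0.0012  0.0035]
0.1 11 x [-0.0055 -0.0027  0.0009] y [-0.0035 -0.0002  0.003 ]
0.11 10 x [-0.0063 -0.0027 -0.    ] y [-0.0034  0.0012  0.0042]
0.12 5 x [-0.0031 -0.0
[... 412 characters left out ...]
.      0.0111]
0.03 160 x [0.0188 0.0195 0.0199] y [-0.0115 -0.0006  0.0109]
0.04 139 x [0.0189 0.0195 0.0198] y [-0.0108  0.0001  0.0108]
0.05 112 x [0.0185 0.0195 0.0198] y [-0.0111  0.0005  0.0111]
0.06 115 x [0.0188 0.0196 0.0198] y [-0.0114  0.0001  0.0109]
0.07 44 x [0.0187 0.0195 0.0197] y [-0.0108 -0.001   0.0108]
top4 31
-0.02 5 x [0.0039 0.0098 0.012 ] y [-0.0289 -0.0221 -0.0166]
0.01 4 x [0.0089 0.0129 0.0162] y [-0.0163 -0.0163 -0.0157]
0.03 5 x [0.0062 0.0105 0.0154] y [-0.0163 -0.0161 -0.0158]
0.05 6 x [0.0058 0.0116 0.0182] y [-0.0165 -0.0161 -0.0146]
0.057 [34.92394625 41.74145204]
0.077 [34.12180641 47.68307424]
0.107 [32.9566348  56.31855593]
0.127 [32.20408742 61.8989714 ]
```

View pics/c5.png

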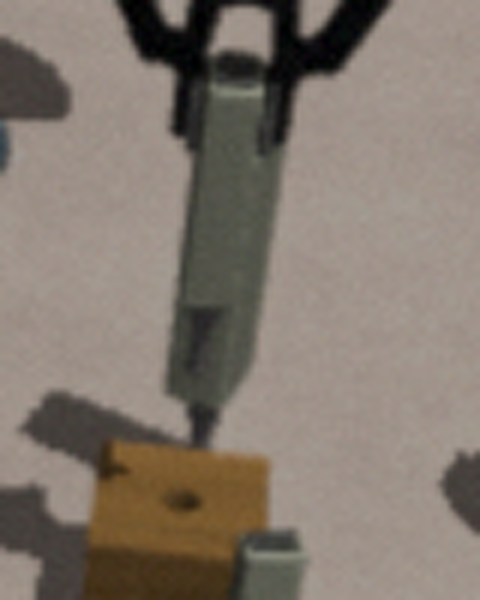

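The probe hangs exactly along the tool axis, with the handle end 77 mm and the tip about 127 mm beyond the TCP. The lower foot in the crop at (200,440) belongs to the large probe standing behind. The middle probe's own tip is at crop position (200,372), which matches the prediction. Next I carry it above the spot and tilt it.

```bash
python3 -m handwheel '[[[0,0,-0.3],[0,0,0],0],[[-0.035,-0.924,0],[0,0,0],0],[[-0.035,-0.924,0],[0,0,0],0],[[-0.035,-0.924,0],[0,0,0],0],[[-0.035,-0.924,0],[0,0,0],0],[[-0.035,-0.924,0],[0,0,0],0],[[-0.035,-0.924,0],[0,0,0],0],[[-0.035,-0.924,0],[0,0,0],0],[[-0.035,-0.924,0],[0,0,0],0],[[-0.035,-0.924,0],[0,0,0],0],[[-0.035,-0.924,0],[0,0,0],0],[[0,0,0],[0,0,0],0]]'
python3 -m handwheel '[[[0,0,0],[-0.275,-0.417,0],0],[[0,0,0],[-0.275,-0.417,0],0],[[0,0,0],[-0.275,-0.417,0],0],[[0,0,0],[0,0,0],0],[[0,0,0],[0,0,0],0],[[0,0,0],[0,0,0],0]]'
cat > m.py <<'E'
from h import *
import sys
def meas(tag,rt=None):
    o=readout.get_obs(); T=o['tcp_pos']; R=Ro.from_quat(o['ee_rot']).as_matrix()
    f=optics.grab_frame('wrist'); save('w'+tag,f); P,_=cloud(f)
    K=np.array([[f['fx'],0,f['cx']],[0,f['fy'],f['cy']],[0,0,1]],float)
    pr=lambda X: cv2.projectPoints(np.array(X)[None],cv2.Rodrigues(f['R'])[0],f['t'],K,np.array([float(f['k1']),0,0,0]))[0].ravel()
    p=P[(f['depth']>0)&(P[...,2]>.06)&(P[...,2]<.14)&(np.hypot(P[...,0]-.5586,P[...,1]+.2545)<.09)]
    A=np.c_[p[:,:2],np.ones(len(p))]; w=np.ones(len(p),bool)
    for th in(.02,.01,.006,.004,.003,.003): c=np.linalg.lstsq(A[w],p[w,2],rcond=None)[0]; w=abs(A@c-p[:,2])<th
    n=np.r_[-c[:2],1];n/=np.linalg.norm(n)
    tip=T+R@[.0005,0,.127]; S=np.array([.510,-.2315,0]); S[2]=c@[*S[:2],1]
    tz=R[:,2]; print('n',n.round(4),w.sum(),'S',S.round(4),'tip',tip.round(4),'height',((tip-S)@n).round(4),'angle err',np.degrees(np.arccos(-tz@n)).round(2))
    print('needed tilt rotvec tool units',(np.degrees(1)*np.cross([0,0,1],R.T@-n)/10).round(3),'shift to S units',((S-tip)@R/.05).round(3))
    print('px S',pr(S).round(1),'px tip',pr(tip).round(1),'ft',o['ft_force'].round(1)); return f
if __name__=='__main__':
    f=meas(sys.argv[1])
E
python3 m.py 5
```

```text
clock: 11.5
tcp_pos: [0.4704, -0.2569, 0.2901]
ee_rot: [0.038, 0.999, 0.0, -0.001]
ft_force: [-0.0, 0.2, -1.9]
opening: 0.295
grasp_force: 59.9
clock: 12.25
tcp_pos: [0.4715, -0.2536, 0.2913]
ee_rot: [0.035, 0.991, 0.068, 0.111]
ft_force: [-1.7, 0.6, 0.1]
opening: 0.296
grasp_force: 59.9
n [-0.2258 -0.1274  0.9658] 10065 S [ 0.51   -0.2315  0.0862] tip [ 0.4996 -0.2375  0.1685] height 0.0826 angle err 0.07
needed tilt rotvec tool units [-0.006 -0.004  0.   ] shift to S units [ 0.163 -0.104  1.651]
px S [249.6 161.8] px tip [253.9 184.8] ft [-1.7  0.6  0.1]
```

View pics/w5.png

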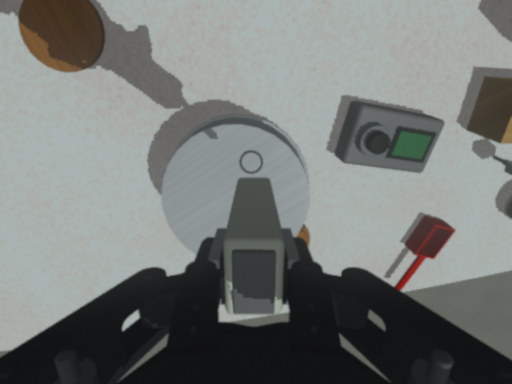

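The wrist view shows the ring at about (251,161), right ahead of the gripped handle. The tool is square to the base within 0.1°. I measure the ring centre from this view.

Run:
```python
from h import *
f=load('w5'); g=cv2.cvtColor(f['frame'],cv2.COLOR_RGB2GRAY).astype(float)
u0,v0=234,144; q=g[v0:177,u0:268]; m=(q<np.median(q)-25).astype(np.uint8)
n,l,st,c=cv2.connectedComponentsWithStats(m,connectivity=8); i=1+np.argmax(st[1:,4]); e=cv2.fitEllipse(np.argwhere(l==i)[:,::-1].astype(np.float32)); print(e,st[i])
u,v=e[0][0]+u0,e[0][1]+v0; nn=np.array([-.2258,-.1274,.9658]); S0=np.array([.51,-.2315,.0862]); o,d=ray(f,u,v); S=o+d*((S0-o)@nn)/(d@nn); print(u,v,S)
ob=readout.get_obs(); R=Ro.from_quat(ob['ee_rot']).as_matrix(); print(((S-ob['tcp_pos']-R@[.0005,0,.127])@R/.05).round(3))
```

```text
((16.75513458251953, 17.540712356567383), (21.5349178314209, 21.734251022338867), 108.39400482177734) [  5   6  24  24 175]
250.75513458251953 161.54071235656738 [ 0.50971602 -0.23003914  0.08632631]
[ 0.17  -0.074  1.652]
```

```bash
python3 -m handwheel '[[[0.085,-0.04,0.35],[0,0,0],0],[[0.083,-0.04,0.35],[0,0,0],0],[[0,0,0.3],[0,0,0],0],[[0,0,0.25],[0,0,0],0],[[0,0,0.15],[0,0,0],0],[[0,0,0],[0,0,0],0],[[0,0,0],[0,0,0],0],[[0,0,0],[0,0,0],0]]'
python3 m.py 6
python3 - <<'E'
from h import *
f=load('w6')['frame'][110:230,190:310]; s=optics.grab_frame('scene'); save('s6',s)
print(readout.get_obs()['ft_force'])
a=np.hstack([cv2.resize(f,(400,400)),cv2.resize(s['frame'][120:230,120:230],(400,400),interpolation=2)]); cv2.imwrite('pics/c6.png',a[:,:,::-1])
E
```

```text
clock: 13.3
tcp_pos: [0.4787, -0.2489, 0.2219]
ee_rot: [0.036, 0.991, 0.067, 0.112]
ft_force: [0.5, -0.2, -0.4]
opening: 0.298
grasp_force: 59.9
n [-0.2254 -0.1277  0.9659] 11742 S [ 0.51   -0.2315  0.0862] tip [ 0.5069 -0.2329  0.0991] height 0.0134 angle err 0.14
needed tilt rotvec tool units [-0.012  0.007  0.   ] shift to S units [-0.001 -0.006  0.267]
px S [253.6 181.6] px tip [253.9 184.8] ft [ 0.5 -0.2 -0.4]
[-0.03590054 -0.44100268 -1.30189185]
```

View pics/c6.png

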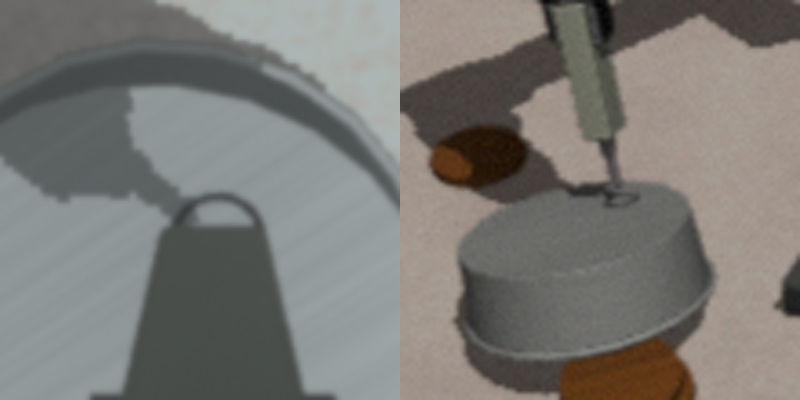

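```bash
cat > a.py <<'E'
from h import *
F=[];T=[]
for i in range(10): optics.grab_frame('top'); o=readout.get_obs(); F.append(o['ft_force']); T.append(o['tcp_pos'])
F=np.array(F);T=np.array(T); n=np.array([-.2256,-.1275,.9659]); S=np.array([.5098,-.2305,.0864])
R=Ro.from_quat(o['ee_rot']).as_matrix(); tip=T.mean(0)+R@[.0005,0,.127]
print('axial F',(F@n).mean().round(2),'se',((F@n).std()/10**.5).round(2),'lateral',(F-np.outer(F@n,n)).mean(0).round(2),'height mm',((tip-S)@n*1000).round(2),'lat tool mm',((S-tip)@R*1000)[:2].round(1),'ang',np.degrees(np.arccos(-R[:,2]@n)).round(2),o['clock'],o['grasp_force'].round(1))
E
python3 a.py
python3 -m handwheel '[[[0,0,0.1],[0,0,0],0],[[0,0,0.07],[0,0,0],0],[[0,0,0],[0,0,0],0],[[0,0,0],[0,0,0],0]]'; python3 a.py
python3 -m handwheel '[[[0,0,0.06],[0,0,0],0],[[0,0,0.06],[0,0,0],0],[[0,0,0],[0,0,0],0],[[0,0,0],[0,0,0],0]]'; python3 a.py
```

```text
clock: 14.4
tcp_pos: [0.4803, -0.2474, 0.213]
ee_rot: [0.036, 0.991, 0.068, 0.111]
ft_force: [1.1, -0.7, -1.7]
opening: 0.296
grasp_force: 59.9
clock: 15.4
tcp_pos: [0.4818, -0.2468, 0.2074]
ee_rot: [0.036, 0.991, 0.068, 0.112]
ft_force: [-0.6, -0.0, 0.3]
opening: 0.298
grasp_force: 60.1a.py:6: RuntimeWarning: invalid value encountered in arccos
  print('axial F',(F@n).mean().round(2),'se',((F@n).std()/10**.5).round(2),'lateral',(F-np.outer(F@n,n)).mean(0).round(2),'height mm',((tip-S)@n*1000).round(2),'lat tool mm',((S-tip)@R*1000)[:2].round(1),'ang',np.degrees(np.arccos(-R[:,2]@n)).round(2),o['clock'],o['grasp_force'].round(1))
Traceback (most recent call last):
  File "a.py", line 6, in <module>
    print('axial F',(F@n).mean().round(2),'se',((F@n).std()/10**.5).round(2),'lateral',(F-np.outer(F@n,n)).mean(0).round(2),'height mm',((tip-S)@n*1000).round(2),'lat tool mm',((S-tip)@R*1000)[:2].round(1),'ang',np.degrees(np.arccos(-R[:,2]@n)).round(2),o['clock'],o['grasp_force'].round(1))
                                                                                                    
[... 1655 characters left out ...]
back (most recent call last):
  File "a.py", line 6, in <module>
    print('axial F',(F@n).mean().round(2),'se',((F@n).std()/10**.5).round(2),'lateral',(F-np.outer(F@n,n)).mean(0).round(2),'height mm',((tip-S)@n*1000).round(2),'lat tool mm',((S-tip)@R*1000)[:2].round(1),'ang',np.degrees(np.arccos(-R[:,2]@n)).round(2),o['clock'],o['grasp_force'].round(1))
                                                                                                                                                                                                                                                                         ^^^^^^^^^^^^^^^^^^^^^^
AttributeError: 'float' object has no attribute 'round'
```

```bash
sed -i "s/,o\['grasp_force'\].round(1)/,o['grasp_force']/; s/np.degrees(np.arccos(-R\[:,2\]@n)).round(2)/np.degrees(np.linalg.norm(np.cross(-R[:,2],n))).round(2)/" a.py; python3 a.py
python3 -m handwheel '[[[0,0,0.04],[0,0,0],0],[[0,0,0],[0,0,0],0],[[0,0,0],[0,0,0],0]]'; python3 a.py
```

```text
axial F 0.45 se 0.2 lateral [ 0.22 -0.62 -0.03] height mm -1.81 lat tool mm [-0.3  0.5] ang 0.07 16.4 60.072006583213806
clock: 16.77
tcp_pos: [0.4822, -0.2465, 0.2054]
ee_rot: [0.036, 0.991, 0.068, 0.111]
ft_force: [-0.8, -0.3, 0.0]
opening: 0.296
grasp_force: 60.1
axial F 0.41 se 0.17 lateral [ 0.36 -0.89 -0.04] height mm -3.82 lat tool mm [-0.3  0.4] ang 0.06 17.275 60.133259296417236
```

```bash
python3 -m handwheel '[[[0,0,0.06],[0,0,0],0],[[0,0,0],[0,0,0],0],[[0,0,0],[0,0,0],0]]'; python3 a.py
python3 -m handwheel '[[[0,0,-0.3],[0,0,0],0],[[0,0,-0.3],[0,0,0],0],[[0,0,0],[0,0,0],0],[[0,0,0],[0,0,0],0]]'; python3 a.py;python3 a.py
```

```text
clock: 17.65
tcp_pos: [0.4828, -0.2461, 0.2025]
ee_rot: [0.036, 0.991, 0.068, 0.111]
ft_force: [-0.3, -1.6, 1.2]
opening: 0.297
grasp_force: 60.2
axial F 1.24 se 0.15 lateral [ 0.52 -0.64  0.04] height mm -6.8 lat tool mm [-0.3  0.4] ang 0.06 18.15 60.2258026599884
clock: 18.65
tcp_pos: [0.4757, -0.2496, 0.2311]
ee_rot: [0.036, 0.991, 0.068, 0.111]
ft_force: [-0.4, -0.5, -2.0]
opening: 0.294
grasp_force: 59.9
axial F -1.24 se 0.25 lateral [-0.11 -0.11 -0.04] height mm 22.72 lat tool mm [-0.7  0.2] ang 0.05 19.15 59.90141987800598
axial F -0.99 se 0.09 lateral [-0.15  0.14 -0.02] height mm 23.15 lat tool mm [-0.4  0.4] ang 0.06 19.65 59.90162909030914
```

The in-air baseline is −1.1 N. That puts contact at height ≈ +1 mm, so half-way compression is at about −7 mm. I go back down gently.

```bash
python3 -m handwheel '[[[0,0,0.2],[0,0,0],0],[[0,0,0.15],[0,0,0],0],[[0,0,0.1],[0,0,0],0],[[0,0,0.08],[0,0,0],0],[[0,0,0.075],[0,0,0],0],[[0,0,0],[0,0,0],0],[[0,0,0],[0,0,0],0],[[0,0,0],[0,0,0],0]]'; python3 a.py; python3 a.py
python3 - <<'E'
from h import *
s=optics.grab_frame('scene'); save('s7',s); w=optics.grab_frame('wrist'); save('w7',w)
K=np.array([[s['fx'],0,s['cx']],[0,s['fy'],s['cy']],[0,0,1]],float)
n=np.array([-.2256,-.1275,.9659])
for X in([.5098,-.2305,.0864],np.array([.5098,-.2305,.0864])+n*.042): print(cv2.projectPoints(np.array(X)[None],cv2.Rodrigues(s['R'])[0],s['t'],K,np.array([float(s['k1']),0,0,0]))[0].ravel())
a=np.hstack([cv2.resize(s['frame'][145:195,150:200],(400,400),interpolation=2),cv2.resize(w['frame'][120:220,200:300],(400,400),interpolation=2)]); cv2.imwrite('pics/c7.png',a[:,:,::-1])
E
```

```text
clock: 20.65
tcp_pos: [0.4829, -0.2461, 0.2024]
ee_rot: [0.036, 0.991, 0.068, 0.112]
ft_force: [-1.3, 0.8, 1.3]
opening: 0.299
grasp_force: 60.2
axial F 1.41 se 0.16 lateral [-1.33  0.75 -0.21] height mm -7.01 lat tool mm [-0.3  0.4] ang 0.06 21.15 60.1962947845459
axial F 1.63 se 0.15 lateral [-1.34  0.75 -0.21] height mm -7.08 lat tool mm [-0.3  0.4] ang 0.06 21.65 60.19099831581116
[180.26070989 174.86880599]
[177.49096262 162.52374244]
```

View pics/c7.png

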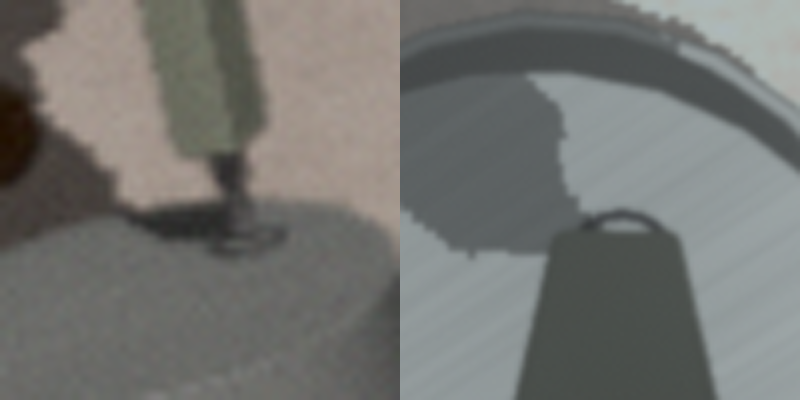

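The tip stands inside the ring, but about 2–4 mm towards −y of its centre: in the left crop the tip is at (238,232) and the ring centre at (248,237). I lift, shift 2.5 mm and set it down again.

```bash
python3 -m handwheel '[[[0,0,-0.3],[0,0,0],0],[[0,0.05,-0.1],[0,0,0],0],[[0,0,0],[0,0,0],0],[[0,0,0.1],[0,0,0],0],[[0,0,0.1],[0,0,0],0],[[0,0,0.1],[0,0,0],0],[[0,0,0.05],[0,0,0],0],[[0,0,0.05],[0,0,0],0],[[0,0,0],[0,0,0],0],[[0,0,0],[0,0,0],0],[[0,0,0],[0,0,0],0]]'; python3 a.py; python3 a.py
python3 - <<'E'
from h import *
s=optics.grab_frame('scene'); save('s8',s)
def prof(n): 
    g=cv2.cvtColor(load(n)['frame'],cv2.COLOR_RGB2GRAY); print(g[164:178,174:190])
prof('s8')
E
```

```text
clock: 23.12
tcp_pos: [0.4829, -0.2434, 0.2026]
ee_rot: [0.036, 0.991, 0.068, 0.111]
ft_force: [-1.6, 0.9, 1.5]
opening: 0.293
grasp_force: 60.2
axial F 1.19 se 0.17 lateral [-1.39  0.77 -0.22] height mm -7.11 lat tool mm [-0.4 -2.2] ang 0.06 23.625 60.197131633758545
axial F 1.61 se 0.15 lateral [-1.56  0.69 -0.27] height mm -7.11 lat tool mm [-0.3 -2.1] ang 0.06 24.125 60.19385755062103
[[110 104  98  73  70  71  66 104 147 147 150 148 149 148 150 149]
 [138 140 114  67  52  48  54 100 144 147 148 145 148 149 151 150]
 [147 147 128  80  51  52  58  91 130 146 150 149 149 150 154 150]
 [153 150 137  99  56  55  69  88 129 147 150 149 149 150 150 151]
 [150 147 144 122  72  55  66  96 138 145 147 146 150 150 150 151]
 [140 140 127 119  94  61  73  94 128 131 132 137 139 140 140 146]
 [ 87  83  75  75  65  60  75  83  98 110 113 112 117 117 116 119]
 [ 48  48  49  47  48  57  70  78  88  98 106 101 102 106 105 104]
 [ 46  51  44  44  42  54  74  82  81  96  99 102  99 102 100 105]
 [ 43  47  41  46  46  52  76  84  80  79  84  84 103 103 103 103]
 [ 52  52  49  50  57  55  62  69  71  85  70  79  99 104 104 103]
 [ 88  81  69  67  84  88  85  81  76  77  83  94 105 100 106 102]
 [100  90  76  63  66  73  80  82  84  97 102 102 103 105 105 107]
 [103  99  92  95  94  93  97  98  99 103 103 107 104 108 103 105]]
```

The foot now stands near the ring's centre, square to the base within 0.1°, and pushed on with about 2.5 N, which is about half-way in. I'm handing in.

```bash
python3 -c "
from station import workorder; print(workorder.hand_in())"
```

```text
the job is handed in; nothing more can be done
None
```

The job is handed in at about 24 s: the key went fully down and came up again. The probe is still gripped, its tip inside the ring, square to the base within 0.1° and pressed on with about 2.5 N (foot roughly half-way in), and the jars, scoop and loose coaster were not touched.

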